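# Put the battery pack in the rover and latch it

### The arm

A 6-joint arm with a two-finger parallel gripper is mounted at the origin on the work surface. World frame = base frame: x ahead of the robot, y to its left, z up, the work surface at z = 0. Lengths are in m, angles in rad, forces in N, time in s.
With the tool pointing down it reaches from about 0.25 to 0.725 m from the base axis. Payload 4 kg.
Tool frame: the origin (TCP) lies on the centre line of the jaws, within the pads' length; the fingertips stand ahead of it and the grasp point (between the pads) lies 11 mm behind it (bot.tip_extent is the z of the fingertips in the tool frame, in m); z points along the fingers, y is the direction in which the jaws open and shut (so a half turn about z gives the same grasp; the last joint's range is limited). The gripper opens to 85 mm and grips with 20 to 120 N. Pads are 22 mm wide; open, the fingers measure 114 mm over their backs; the gripper's body (76 mm by 85 mm) begins 54 mm behind the grasp point. The pads swing forward as they close: fully open they stand 13 mm farther back than shut.
Start: joints at [-1.253, 0.241, 0.005, 1.335, 0, 1.571], TCP at [0.156, -0.475, 0.239] pointing down, gripper open.
Joint ranges: [-2.72, 2.72], [-1.05, 1.87], [-1.09, 1.28], [-1.99, 2.15], [-1.42, 1.44], [-3.14, 3.14]. Speed limits (rad/s): [2.79, 2.79, 3.14, 3.14, 3.14, 3.14].

### API

Orientations are given as a unit quaternion [x, y, z, w].
In Python, from workcell import bot gives the robot as it stands.
- The arm moves only by the shell command python3 -m jog 'ROWS'. ROWS is JSON, a list that holds one entry, the list of rows, each a list of 7 numbers: the shift along the world's x, y, z in m, then the turn, a rotation vector about the world's x, y, z in degrees, then the closure in counts, from 0 (fully open) to 255 (shut). In form: [[[tx, ty, tz, ax, ay, az, fingers], ...]]. A call has 1 to 10 rows; each row is the pose to reach, as a shift and turn from the pose commanded when the call began; what a row does not reach only later rows make up. A row lasts 1/12 s, in which the tool goes at most 41.7 mm and 7.16 degrees, less where a joint would pass 70% of its speed; a pose out of reach is approached as far as the arm can. A call with a gripper value outside its range is refused whole. The fingers move at their own pace and stop on an object; the grip force is fixed at half the most. Time passes only in rows, so rows that repeat a pose let the fingers close. It gives the time, the measured TCP pose, the force and the opening at its end, in the units of the state.
- bot.get_obs(): the state, without advancing time (a new reading comes with each control period).
- bot.camera(name): name is "scene" or "top" or "wrist"; returns the picture (400x640x3 uint8, blue, green, red); there is no depth.
- bot.camera_model(name): a dict with "K" (3x3 intrinsics, pixels), "T" (4x4, takes a point from camera to world coordinates). Camera axes: x right, y down, z forward; pixel columns grow to the right and rows downward; lengths in m; the calibration is good to about 2 mm. A picture is of the moment at which its call begins: read the wrist's pose just before it. camera_model takes no time and is no camera call; for the wrist camera it gives the pose at the moment of the call.
- bot.job_done(): hands the job in, once; it reports no verdict.
The state is a dict: "clock": time; "joint_pos": joint angles; "joint_vel": joint speeds; "tau": joint torques, N m; "eef_pos": TCP position; "tool_rot": TCP orientation; "ft_force": force on the tool from outside, world axes, zero at the start; "ft_torque": the same for the moment, N m; "grip_width": finger opening in m.
Only numpy, scipy, OpenCV 4.12 (cv2) and the standard library are available. Lean on these libraries where they do the work, as an engineer would, in place of code of your own. Each camera call takes 0.05 s, during which the arm holds its last target. There are 200 camera calls.

### The job

The rover needs its battery. Lift the thick pack off the charging dock by its two ends and set it down on the table, let go and take it again by its long sides, then lower it right down into the rover's battery bay (do not drop it in). Swing the hinged strap over it and press its tab down until it snaps home in the catch; leave the slim pack and the other things where they are.

Things in the scene. Friction and masses are not known exactly. Their poses are not given: they have to be found in the camera images.
- thick_pack: The battery pack to fit: black block, pale band, two brass contacts on top; 60 long (its x) x 36 wide (its y) x 30 high (z), 0.11 to 0.22 kg. Origin: centre of its underside. Starts in either of the two dock slots, long axis along the dock's x, right way up. It may go into the bay either way round (half a turn).
- slim_pack: A like pack, but only 24 wide (60 x 24 x 30), in the other dock slot. Leave it there. Origin: centre of its underside, x along its length.
- dock: White charging dock, fixed. Base 46 (its x) x 124 (y) x 12 high; origin: centre of its underside. Walls along x, flush with the packs' tops (42 above the table), cover the packs' long sides. Slots 40 wide, centred at y = +-32, floor 12 above the table. The packs stick out about 7 beyond the dock at both x ends, with free table beyond: grip them there, by the ends.
- rover: Classroom rover, grey deck on four black wheels, fixed on the table. Origin on the table under its middle; driving direction x, z up. About 202 (x) x 180 (y) over the wheels; wheel tops 58 above the table; deck top 50 above the table, 190 (x) x 110 (y).
- bay (a point): Centre of the bay floor on the rover, 62 above the table, 12 above the deck; axes as the rover. The pack lies with its length along this y. Inside 65 (y) x 41 (x). End walls 6 thick, 31 high, turn the corner by 6 at each side; between the corners both long sides (53 clear) are open: fingers fit beside the pack, down to the deck.
- latch_hinge (a point): Hinge axis of the latch strap, on the rover, at bay-frame y = -44 and 35 above the bay floor. Axis along the bay's x.
- catch_nose (a point): Nose of the sprung steel catch that stands outside the bay's +y end wall, under the closed strap, at bay-frame y = 50, 25.5 above the bay floor. A prong under the strap, 90 from the hinge, snaps under it.
- latch_tip (a point): Middle of the free end of the strap, 114 from the hinge. The strap is a flat aluminium bar 20 wide, 5 thick (this point lies at mid-thickness); the last 18 is a thumb tab 26 wide. When closed the strap runs from the hinge along the bay's +y, level, 1.5 above the end walls, its tip 31 past the far (+y) end wall.
- latch (a joint): Strap angle, rad: 0 = closed, level over the bay; 1.57 upright; up to 2.7 leaning back (bay -y). Starts at 2.2 to 2.6. Stays where it is left, yields to 0.5 N at the tip. Needs the pack fully down to close. From about 0.1 its prong meets the catch; pressing the tab from above, the force peaks at about 9 N near 0.09, then drops; past 0.05 it is drawn to 0 and held.
- tape_roll: Bystander: roll of tape lying flat, 70 across, 24 high, origin under its centre. Leave alone.
- carton: Bystander: open cardboard box 70 x 90 x 90 high, origin under its centre. Leave alone.
Not all that is in view belongs to the job. Leave any brown or red look-alike of the thick_pack alone.

How it is judged:
On the way, in this order (a step that is already met when the one before it is completed fails the run):
1. the thick pack stands flat on the table top, let go (height (world z) of thick_pack below 0.005 m and angle between thick_pack's own z axis and vertical below 0.1 rad and contact force between the fingers and thick_pack below 0.1 N), for 0.2 s.
2. the thick pack lies fully down in the bay, let go (x of thick_pack in the frame of bay between -0.005 and 0.005 m and y of thick_pack in the frame of bay between -0.005 and 0.005 m and z of thick_pack in the frame of bay below 0.003 m and angle between thick_pack's own z axis and vertical below 0.06 rad and angle between the x axis of thick_pack and the y axis of bay, either way round below 0.12 rad and contact force between the fingers and thick_pack below 0.1 N), for 0.2 s.
At the end, for the whole second after the job is handed in: The thick pack lies in the rover's bay, within 5 mm of its centre each way and 3 mm of its floor, upright and along the bay, at rest; the strap is closed in its catch (latch below 0.03 rad); the slim pack is within 15 mm and the tape and carton within 30 mm of where they started (x of thick_pack in the frame of bay between -0.005 and 0.005 m and y of thick_pack in the frame of bay between -0.005 and 0.005 m and z of thick_pack in the frame of bay below 0.003 m and angle between thick_pack's own z axis and vertical below 0.06 rad and angle between the x axis of thick_pack and the y axis of bay, either way round below 0.12 rad and value of joint latch below 0.03 rad and linear speed of thick_pack below 0.02 m/s and distance of slim_pack from where it was at the start of the episode below 0.015 m and distance of each of tape_roll, carton from where it was at the start of the episode below 0.03 m); the robot touches nothing.
It fails at once if the thick pack is let go above the bay, more than 10 mm over its floor (horizontal distance between thick_pack and bay below 0.03 m and z of thick_pack in the frame of bay above 0.01 m and contact force between the fingers and thick_pack below 0.05 N).
It fails at once if the slim pack is moved more than 15 mm (distance of slim_pack from where it was at the start of the episode above 0.015 m).
It fails at once if the roll of tape is moved more than 30 mm (distance of tape_roll from where it was at the start of the episode above 0.03 m).
It fails at once if the carton is moved more than 30 mm (distance of carton from where it was at the start of the episode above 0.03 m).
It also fails if it takes over 70 s, if anything falls off the work surface, if the arm or the gripper's body presses on something with over 40 N, if the wrist force passes 120 N, or if a joint passes its speed limit or range.

## Working session

There is one attempt and no reset: what is moved stays moved. The work goes in short steps, Python scripts to look and compute and a shell command to move; the robot and the scene stay as the last step left them, time stands still between calls to the robot, and variables do not carry over. Pictures are saved under pics/ and viewed, about 8 in all and at most 12, crops included, and the job is handed in when it is done.

```bash
mkdir -p pics; ls
cat > h.py <<'E'
import numpy as np,cv2
from workcell import bot
def ray(cam,u,v,z,M=None):
    M=M or bot.camera_model(cam);K=np.array(M["K"]);T=np.array(M["T"])
    d=T[:3,:3]@np.linalg.solve(K,[u,v,1.]);o=T[:3,3];return o+d*(z-o[2])/d[2]
def proj(cam,P,M=None):
    M=M or bot.camera_model(cam);K=np.array(M["K"]);T=np.array(M["T"])
    p=K@(T[:3,:3].T@(np.array(P)-T[:3,3]));return p[:2]/p[2]
E
python3 - <<'E'
from h import *
for c in("scene","top"):
    cv2.imwrite(f"pics/{c}0.png",bot.camera(c));M=bot.camera_model(c);print(c,np.round(M["T"],3).tolist(),np.round(M["K"],1).tolist())
o=bot.get_obs();print(o,bot.tip_extent)
E
```

```text
pics
scene [[0.697, 0.546, -0.464, 1.098], [0.717, -0.53, 0.454, -0.498], [0.002, -0.649, -0.761, 0.852], [0.0, 0.0, 0.0, 1.0]] [[448.1, 0.0, 318.5], [0.0, 448.1, 193.6], [0.0, 0.0, 1.0]]
top [[0.021, -0.99, 0.142, 0.437], [-1.0, -0.023, -0.008, -0.048], [0.012, -0.142, -0.99, 1.132], [0.0, 0.0, 0.0, 1.0]] [[412.3, 0.0, 325.7], [0.0, 412.3, 201.9], [0.0, 0.0, 1.0]]
{'clock': 0.1, 'joint_pos': array([-1.25297740e+00,  2.41374576e-01,  3.85793379e-03,  1.33519040e+00,
        1.15036232e-05,  1.57077483e+00]), 'joint_vel': array([-0.0016037 , -0.00172896,  0.00346835,  0.00121069,  0.00090472,
       -0.00099874]), 'tau': array([-6.11385294e-04, -3.73137724e+01,  2.53010792e+01,  1.08156298e-02,
       -5.89969818e-05,  1.37089086e-05]), 'eef_pos': array([ 0.15607989, -0.47443854,  0.23848312]), 'tool_rot': array([ 9.87398288e-01,  1.58252039e-01, -1.45487432e-04, -9.44230348e-04]), 'ft_force': array([-0.13794502,  0.39891651,  0.52752888]), 'ft_torque': array([-0.01443289,  0.03479444, -0.01018289]), 'grip_width': 0.08511934516114651} 0.008
```

View pics/top0.png

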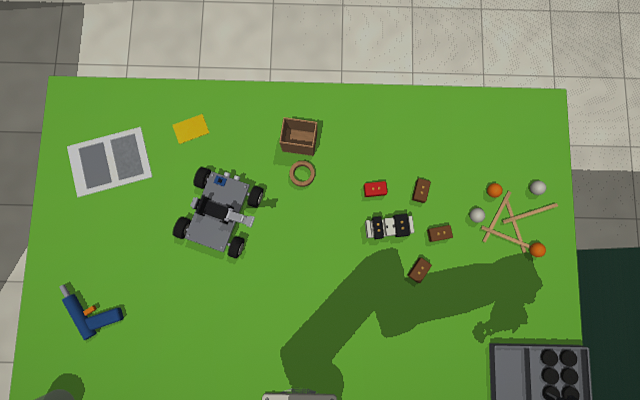

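View pics/scene0.png

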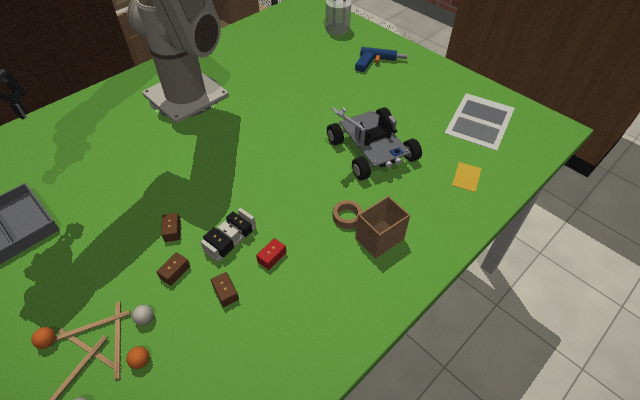

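The dock is at (390,226) in the top view. Its two black packs are at (377,228) and (402,226). The look-alikes are red at (375,188) and brown at (422,189), (440,232) and (420,268). The rover is at (218,212), with the strap towards (240,216). Next I'll take enlarged crops.

Run:
```python
import cv2,numpy as np
t=cv2.imread("pics/top0.png")
a=cv2.resize(t[198:258,350:430],None,fx=9,fy=9,interpolation=cv2.INTER_CUBIC)
b=cv2.resize(t[160:265,165:285],None,fx=6.5,fy=5.7,interpolation=cv2.INTER_CUBIC)
b=cv2.resize(t[162:262,165:285],None,fx=6,fy=6,interpolation=cv2.INTER_CUBIC)
cv2.imwrite("pics/c1.png",a);cv2.imwrite("pics/c2.png",b)
```

```text
(no output)
```

View pics/c1.png

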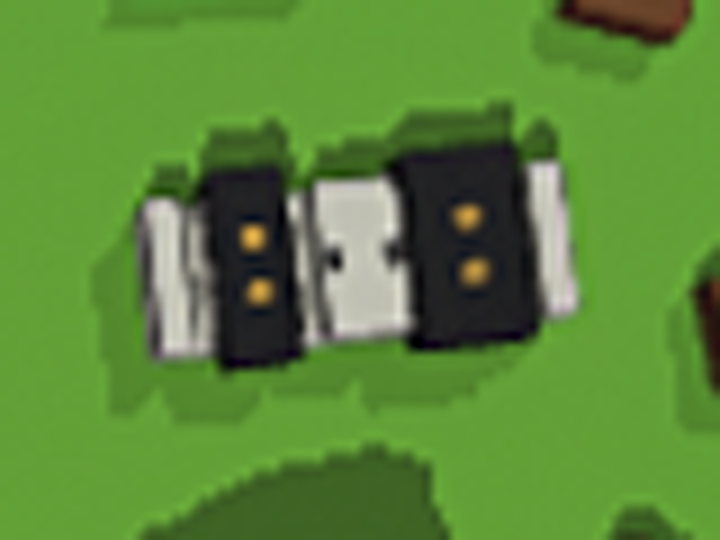

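View pics/c2.png

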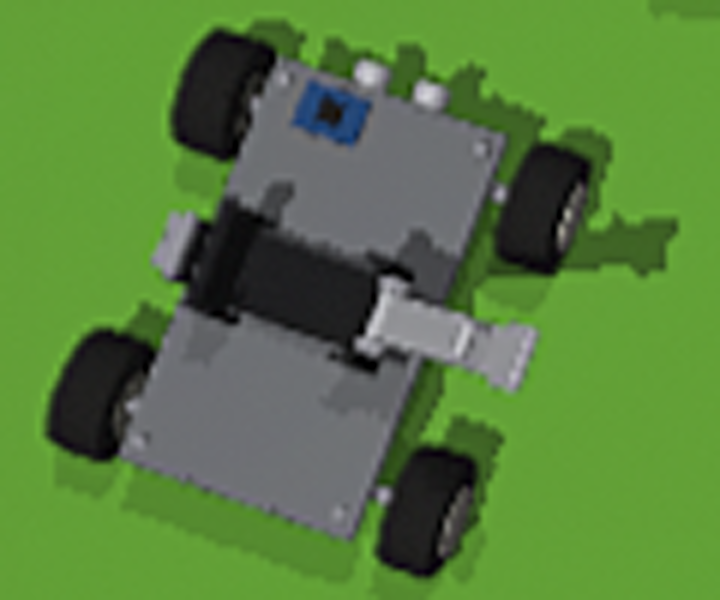

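```bash
cat > m.py <<'E'
from h import *
def P(c,s,x0,y0,z): return np.array([ray("top",(u+.5)/s-.5+x0,(v+.5)/s-.5+y0,z)[:2] for u,v in c])
p=P([(393,157),(518,147),(540,335),(413,348)],9,350,198,.042)
print("pack",p.mean(0),[np.linalg.norm(p[i]-p[(i+1)%4]) for i in range(4)],"ax",np.degrees(np.arctan2(*((p[0]+p[1]-p[2]-p[3])[::-1]))))
s=P([(203,180),(283,172),(300,355),(222,368)],9,350,198,.042);print("slim",s.mean(0))
d=p.mean(0)-s.mean(0);print("sep",np.linalg.norm(d),"dir x",np.degrees(np.arctan2(*d[::-1]))+90)
r=P([(283,60),(505,135),(350,538),(122,460)],6,165,162,.05)
print("rover",r.mean(0),[np.linalg.norm(r[i]-r[(i+1)%4]) for i in range(4)],"ax",np.degrees(np.arctan2(*((r[0]+r[1]-r[2]-r[3])[::-1]))),np.degrees(np.arctan2(*((r[0]+r[3]-r[2]-r[1])[::-1])))-90)
b=P([(245,200),(400,258),(375,368),(205,318)],6,165,162,.093);print("bay outer c",b.mean(0))
w=P([(175,245),(522,355)],6,165,162,.09);print(w)
E
python3 m.py
```

```text
pack [ 0.53694222 -0.25984782] [np.float64(0.03729861636623206), np.float64(0.05584397087169703), np.float64(0.037720802481190974), np.float64(0.05662757507554458)] ax 6.063825074537987
slim [ 0.52902916 -0.19663958]
sep 0.0637016299865429 dir x 7.13575423797343
rover [0.56248816 0.22769484] [np.float64(0.10507991274559958), np.float64(0.18823076813075001), np.float64(0.10553126641277956), np.float64(0.18846980640571787)] ax -18.17969160798702 -17.43561912205243
bay outer c [0.56168066 0.22099145]
[[0.57817718 0.2782397 ]
 [0.53470435 0.12927743]]
```

Choice: the right-hand pack, centre (466,247) in the crop. It measures 37 wide against 27 for the other, is black with two brass contacts, and sits in the dock. Moving above it.

```bash
python3 -m jog '[[[0.381,0.215,0,0,0,79,0],[0.381,0.215,0,0,0,79,0],[0.381,0.215,0,0,0,79,0],[0.381,0.215,0,0,0,79,0],[0.381,0.215,0,0,0,79,0],[0.381,0.215,0,0,0,79,0],[0.381,0.215,0,0,0,79,0],[0.381,0.215,0,0,0,79,0],[0.381,0.215,0,0,0,79,0],[0.381,0.215,0,0,0,79,0]]]'
cat >> h.py <<'E'
from scipy.spatial.transform import Rotation as R
def st():
    o=bot.get_obs();r=R.from_quat(o["tool_rot"]).as_matrix()
    print("t%.2f"%o["clock"],"tcp",np.round(o["eef_pos"],4),"jaw yaw %.2f"%np.degrees(np.arctan2(r[1,1],r[0,1])),"z",np.round(r[:,2],3),"F",np.round(o["ft_force"],1),"w %.4f"%o["grip_width"],"j",np.round(o["joint_pos"],2))
def snap(c,n,crop=None,s=1):
    M=bot.camera_model(c);im=bot.camera(c)
    import pickle;pickle.dump(M,open(f"pics/{n}.pkl","wb"));cv2.imwrite(f"pics/{n}_raw.png",im)
    if crop: im=im[crop[1]:crop[3],crop[0]:crop[2]]
    cv2.imwrite(f"pics/{n}.png",cv2.resize(im,None,fx=s,fy=s,interpolation=cv2.INTER_CUBIC))
E
python3 -c "
from h import *;st()"
```

```text
clock: 0.93
eef_pos: [0.5204, -0.2686, 0.2388]
tool_rot: [0.706, 0.708, -0.0, -0.0]
ft_force: [-0.4, -1.5, 0.9]
grip_width: 0.0853
t0.93 tcp [ 0.5204 -0.2686  0.2388] jaw yaw 0.20 z [-0.001  0.    -1.   ] F [-0.4 -1.5  0.9] w 0.0853 j [-0.48  0.41  0.25  1.41 -0.    1.09]
```

```bash
python3 -m jog '[[[0.017,0.009,-0.04,0,0,7,0],[0.017,0.009,-0.04,0,0,7,0],[0.017,0.009,-0.04,0,0,7,0],[0.017,0.009,-0.04,0,0,7,0],[0.017,0.009,-0.04,0,0,7,0]]]'
python3 -c "
from h import *;st();snap('wrist','w1')
M=bot.camera_model('wrist');print(np.round(M['T'],3).tolist(),np.round(M['K'],0).tolist())"
```

```text
clock: 1.35
eef_pos: [0.5358, -0.2622, 0.2006]
tool_rot: [0.665, 0.747, 0.0, 0.001]
ft_force: [0.7, -0.2, -0.2]
grip_width: 0.0851
t1.35 tcp [ 0.5358 -0.2622  0.2006] jaw yaw 6.71 z [ 0.001 -0.001 -1.   ] F [ 0.7 -0.2 -0.2] w 0.0851 j [-0.45  0.45  0.2   1.32 -0.    1.  ]
[[0.993, 0.11, 0.035, 0.528], [0.115, -0.951, -0.287, -0.189], [0.002, 0.289, -0.957, 0.335], [0.0, 0.0, 0.0, 1.0]] [[285.0, 0.0, 311.0], [0.0, 285.0, 202.0], [0.0, 0.0, 1.0]]
```

View pics/w1.png

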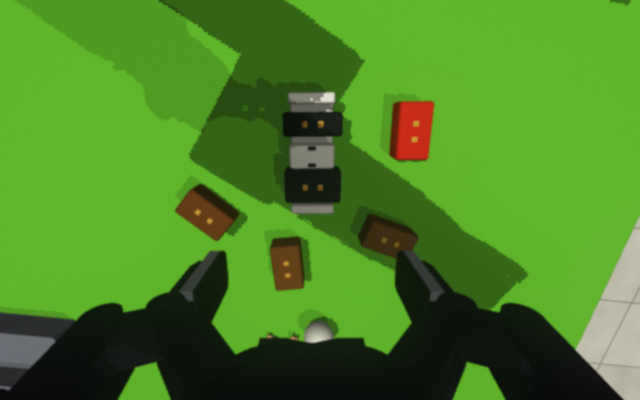

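Run:
```python
from h import *
import pickle
M=pickle.load(open("pics/w1.pkl","rb"))
im=cv2.imread("pics/w1_raw.png")[85:220,270:355]
g=cv2.resize(im,None,fx=6,fy=4.4,interpolation=cv2.INTER_CUBIC)
g=cv2.resize(cv2.imread("pics/w1_raw.png")[85:220,255:375],None,fx=4.4,fy=4.4,interpolation=cv2.INTER_CUBIC)
g=cv2.convertScaleAbs(g,alpha=1.7,beta=20);cv2.imwrite("pics/w1c.png",g)
for n,c in dict(cont=[(305,187),(320,187)],slimc=[(305,124.5),(320.5,124.5)]).items():
    q=np.array([ray("wrist",u,v,.042,M) for u,v in c]);print(n,q.mean(0),np.linalg.norm(q[1]-q[0]),np.degrees(np.arctan2(*(q[1]-q[0])[1::-1])))
```

```text
cont [ 0.53788625 -0.25999432  0.042     ] 0.015838265186323374 6.626686259400613
slimc [ 0.53067891 -0.19667949  0.042     ] 0.015367496867322484 6.637374106039537
```

View pics/w1c.png

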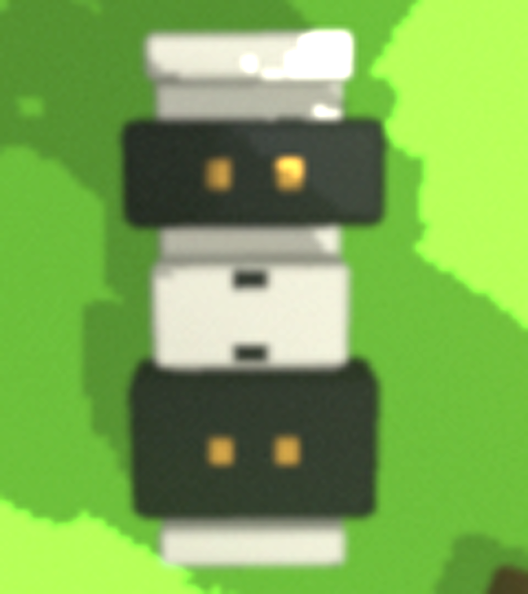

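The crop confirms it: the wider black pack is at (254,440), with its contacts central, at (0.538,-0.260) and yaw 6.7°. Descending to check height.

```bash
python3 -m jog '[[[0,0,-0.04,0,0,0,0],[0,0,-0.08,0,0,0,0],[0,0,-0.12,0,0,0,0],[0,0,-0.12,0,0,0,0],[0,0,-0.12,0,0,0,0],[0,0,-0.12,0,0,0,0]]]'
python3 -c "
from h import *;st()"
```

```text
clock: 1.9
eef_pos: [0.5374, -0.2627, 0.0823]
tool_rot: [0.664, 0.748, 0.001, 0.002]
ft_force: [1.0, -0.6, 0.6]
grip_width: 0.0852
t1.90 tcp [ 0.5374 -0.2627  0.0823] jaw yaw 6.75 z [ 0.004 -0.002 -1.   ] F [ 1.  -0.6  0.6] w 0.0852 j [-0.45  0.54  0.02  1.05 -0.    1.  ]
```

```bash
python3 -m jog '[[[0,0.0025,-0.01,0,0,0,0],[0,0.0025,-0.025,0,0,0,0],[0,0.0025,-0.04,0,0,0,0],[0,0.0025,-0.055,0,0,0,0],[0,0.0025,-0.055,0,0,0,0],[0,0.0025,-0.055,0,0,0,0]]]'
python3 -c "
from h import *;st()"
python3 -m jog '[[[0,0,0,0,0,0,255],[0,0,0,0,0,0,255],[0,0,0,0,0,0,255],[0,0,0,0,0,0,255],[0,0,0,0,0,0,255],[0,0,0,0,0,0,255],[0,0,0,0,0,0,255],[0,0,0,0,0,0,255]]]'
python3 -c "
from h import *;st()"
```

```text
clock: 2.4
eef_pos: [0.5368, -0.2589, 0.0255]
tool_rot: [0.664, 0.748, 0.0, 0.001]
ft_force: [0.4, 0.3, 0.3]
grip_width: 0.0855
t2.40 tcp [ 0.5368 -0.2589  0.0255] jaw yaw 6.83 z [ 0.001 -0.001 -1.   ] F [0.4 0.3 0.3] w 0.0855 j [-0.45  0.59 -0.04  0.93  0.    1.  ]
clock: 3.07
eef_pos: [0.5377, -0.2595, 0.0266]
tool_rot: [0.664, 0.748, 0.001, 0.002]
ft_force: [-0.5, -0.1, 6.6]
grip_width: 0.0591
t3.07 tcp [ 0.5377 -0.2595  0.0266] jaw yaw 6.83 z [ 0.004 -0.002 -1.   ] F [-0.5 -0.1  6.6] w 0.0591 j [-0.45  0.59 -0.04  0.93 -0.    1.  ]
```

```bash
python3 -m jog '[[[0,0,0.01,0,0,0,255],[0,0,0.03,0,0,0,255],[0,0,0.06,0,0,0,255],[0,0,0.09,0,0,0,255],[0,0,0.12,0,0,0,255],[0,0,0.12,0,0,0,255],[0,0,0.12,0,0,0,255]]]'
python3 -c "
from h import *;st()"
python3 -m jog '[[[-0.009,0.026,0,0,0,6.5,255],[-0.017,0.052,0,0,0,13,255],[-0.026,0.078,0,0,0,19.5,255],[-0.035,0.104,0,0,0,26,255],[-0.043,0.13,0,0,0,32.5,255],[-0.052,0.156,0,0,0,39,255],[-0.061,0.182,0,0,0,45.5,255],[-0.07,0.208,0,0,0,52,255],[-0.078,0.234,0,0,0,58.5,255],[-0.087,0.26,0,0,0,65,255]]]'
python3 -m jog '[[[0,0,-0.03,0,0,0,255],[0,0,-0.06,0,0,0,255],[0,0,-0.06,0,0,0,255],[0,0,-0.06,0,0,0,255],[0,0,-0.06,0,0,0,255]]]'
python3 -c "
from h import *;st();snap('wrist','w2')"
```

```text
clock: 3.65
eef_pos: [0.5375, -0.2594, 0.1473]
tool_rot: [0.664, 0.748, 0.001, 0.003]
ft_force: [-0.4, -0.1, -2.7]
grip_width: 0.0589
t3.65 tcp [ 0.5375 -0.2594  0.1473] jaw yaw 6.82 z [ 0.005 -0.002 -1.   ] F [-0.4 -0.1 -2.7] w 0.0589 j [-0.45  0.48  0.11  1.19 -0.    1.  ]
clock: 4.48
eef_pos: [0.4472, 0.0025, 0.143]
tool_rot: [0.155, 0.988, -0.0, -0.002]
ft_force: [1.0, -0.2, -1.7]
grip_width: 0.0587
clock: 4.9
eef_pos: [0.4491, 0.0011, 0.0846]
tool_rot: [0.158, 0.987, -0.0, -0.0]
ft_force: [-0.1, 0.6, -1.6]
grip_width: 0.0585
t4.90 tcp [0.4491 0.0011 0.0846] jaw yaw 71.80 z [-0.001  0.    -1.   ] F [-0.1  0.6 -1.6] w 0.0585 j [ 0.    0.28 -0.38  0.91  0.    0.32]
```

View pics/w2.png

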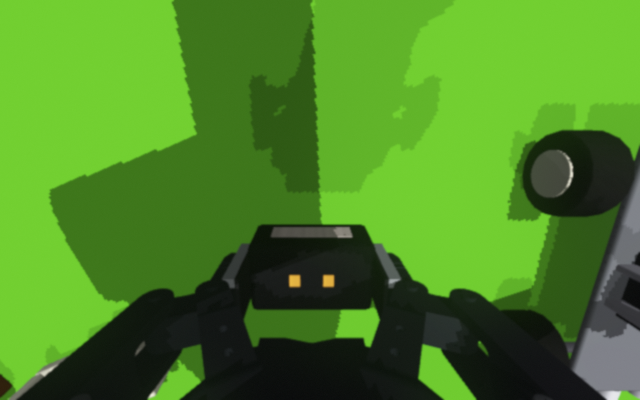

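The pack is held level between the pads, contacts at (294,281) and (328,281). Setting it down.

```bash
python3 -m jog '[[[0,0,-0.02,0,0,0,255],[0,0,-0.04,0,0,0,255],[0,0,-0.055,0,0,0,255],[0,0,-0.062,0,0,0,255],[0,0,-0.066,0,0,0,255],[0,0,-0.068,0,0,0,255],[0,0,-0.068,0,0,0,255],[0,0,-0.068,0,0,0,255],[0,0,-0.068,0,0,0,255]]]'
python3 -m jog '[[[0,0,-0.001,0,0,0,255],[0,0,-0.002,0,0,0,255],[0,0,-0.002,0,0,0,255]]]'
```

```text
clock: 5.7
eef_pos: [0.45, 0.0013, 0.0172]
tool_rot: [0.158, 0.987, 0.0, 0.001]
ft_force: [-0.1, -0.3, -1.1]
grip_width: 0.0586
clock: 5.95
eef_pos: [0.4495, 0.0013, 0.0146]
tool_rot: [0.158, 0.987, 0.0, 0.0]
ft_force: [-0.5, 0.7, -0.6]
grip_width: 0.059
```

```bash
python3 -m jog '[[[0,0,-0.0005,0,0,0,255],[0,0,-0.001,0,0,0,255],[0,0,-0.001,0,0,0,255]]]'
python3 -m jog '[[[0,0,0,0,0,0,0],[0,0,0,0,0,0,0],[0,0,0,0,0,0,0],[0,0,0,0,0,0,0],[0,0,0,0,0,0,0],[0,0,0,0,0,0,0],[0,0,0,0,0,0,0],[0,0,0,0,0,0,0]]]'
python3 -m jog '[[[0,0,0.02,0,0,0,0],[0,0,0.06,0,0,0,0],[0,0,0.1,0,0,0,0],[0,0,0.1,0,0,-7,0],[0,0,0.1,0,0,-14,0],[0,0,0.1,0,0,-21,0],[0,0,0.1,0,0,-28,0],[0,0,0.1,0,0,-35,0],[0,0,0.1,0,0,-42,0],[0,0,0.1,0,0,-49,0]]]'
python3 -m jog '[[[0,0,0,0,0,-7,0],[0,0,0,0,0,-14,0],[0,0,0,0,0,-21,0],[0,0,0,0,0,-28,0],[0,0,0,0,0,-35,0],[0,0,0,0,0,-41,0],[0,0,0,0,0,-41,0],[0,0,0,0,0,-41,0],[0,0,0,0,0,-41,0]]]'
python3 -c "
from h import *;st();snap('wrist','w3')"
```

```text
clock: 6.2
eef_pos: [0.4495, 0.0013, 0.0145]
tool_rot: [0.158, 0.987, 0.0, 0.001]
ft_force: [-3.3, -1.1, 10.0]
grip_width: 0.059
clock: 6.87
eef_pos: [0.4491, 0.0013, 0.0132]
tool_rot: [0.158, 0.987, -0.0, -0.0]
ft_force: [0.0, -0.4, -0.9]
grip_width: 0.0856
clock: 7.7
eef_pos: [0.449, 0.0013, 0.1132]
tool_rot: [0.556, 0.831, -0.0, -0.0]
ft_force: [0.3, -0.4, 0.2]
grip_width: 0.0856
clock: 8.45
eef_pos: [0.449, 0.0013, 0.1133]
tool_rot: [0.809, 0.587, -0.0, -0.0]
ft_force: [-0.7, -0.5, 0.6]
grip_width: 0.0854
t8.45 tcp [0.449  0.0013 0.1133] jaw yaw -18.05 z [-0.  0. -1.] F [-0.7 -0.5  0.6] w 0.0854 j [ 0.    0.24 -0.34  0.99  0.    1.89]
```

View pics/w3.png

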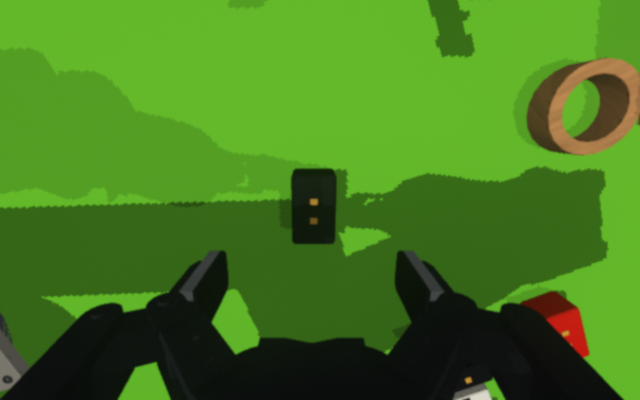

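The pack stands flat, with contacts at (313,202) and (313,221) and the jaws squarely across its width.

Run:
```python
from h import *
import pickle
M=pickle.load(open("pics/w3.pkl","rb"));im=cv2.imread("pics/w3_raw.png")
hsv=cv2.cvtColor(im,cv2.COLOR_BGR2HSV)
m=((hsv[...,0]>10)&(hsv[...,0]<28)&(hsv[...,1]>90)&(hsv[...,2]>60)).astype(np.uint8);m[:,:290]=0;m[:,340:]=0;m[:185]=0;m[245:]=0
n,l,s,c=cv2.connectedComponentsWithStats(m);print(c[1:],s[1:,4])
k=[i for i in range(1,n) if s[i,4]>15]
q=np.array([ray("wrist",*c[i],.030,M) for i in k]);print(q,q.mean(0),np.linalg.norm(q[-1]-q[0]),np.degrees(np.arctan2(*(q[0]-q[-1])[1::-1])))
```

```text
[[313.41791045 201.44776119]
 [313.34782609 220.5       ]] [67 46]
[[ 0.4539562   0.00913844  0.03      ]
 [ 0.44891276 -0.00621625  0.03      ]] [0.45143448 0.00146109 0.03      ] 0.016161770258514483 71.81657257420127
```

```bash
python3 -m jog '[[[0.001,0.001,-0.03,0,0,0,0],[0.001,0.001,-0.06,0,0,0,0],[0.001,0.001,-0.085,0,0,0,0],[0.001,0.001,-0.095,0,0,0,0],[0.001,0.001,-0.095,0,0,0,0],[0.001,0.001,-0.095,0,0,0,0]]]'
python3 -m jog '[[[0,0,0,0,0,0,255],[0,0,0,0,0,0,255],[0,0,0,0,0,0,255],[0,0,0,0,0,0,255],[0,0,0,0,0,0,255],[0,0,0,0,0,0,255],[0,0,0,0,0,0,255],[0,0,0,0,0,0,255],[0,0,0,0,0,0,255],[0,0,0,0,0,0,255]]]'
python3 -c "
from h import *;st();print(bot.tip_extent)"
```

```text
clock: 9.0
eef_pos: [0.4497, 0.0023, 0.018]
tool_rot: [0.81, 0.587, -0.001, -0.0]
ft_force: [1.0, 0.9, 0.2]
grip_width: 0.0851
clock: 9.83
eef_pos: [0.4512, 0.0023, 0.0194]
tool_rot: [0.81, 0.587, 0.001, 0.001]
ft_force: [0.0, 0.1, 5.8]
grip_width: 0.0347
t9.83 tcp [0.4512 0.0023 0.0194] jaw yaw -18.17 z [ 0.003 -0.    -1.   ] F [0.  0.1 5.8] w 0.0347 j [ 0.01  0.37 -0.46  0.74 -0.    1.89]
0.008
```

```bash
python3 -m jog '[[[0,0,0.01,0,0,0,255],[0,0,0.04,0,0,0,255],[0,0,0.08,0,0,0,255],[0,0,0.12,0,0,0,255],[0,0,0.16,0,0,0,255],[0,0,0.2,0,0,0,255],[0,0,0.24,0,0,0,255],[0,0,0.24,0,0,0,255]]]'
python3 -m jog '[[[0.02,0.025,0,0,0,0,255],[0.04,0.055,0,0,0,0,255],[0.055,0.085,0,0,0,0,255],[0.07,0.11,0,0,0,0,255],[0.08,0.124,0,0,0,0,255],[0.08,0.124,0,0,0,0,255],[0.08,0.124,0,0,0,0,255],[0.08,0.124,0,0,0,0,255]]]'
python3 -c "
from h import *;st();snap('wrist','w4')"
```

```text
clock: 10.5
eef_pos: [0.454, 0.0023, 0.2667]
tool_rot: [0.81, 0.587, 0.006, 0.004]
ft_force: [1.6, -1.1, -1.2]
grip_width: 0.0351
clock: 11.17
eef_pos: [0.5294, 0.1258, 0.2577]
tool_rot: [0.81, 0.587, -0.001, -0.0]
ft_force: [0.4, 0.9, -1.2]
grip_width: 0.0347
t11.17 tcp [0.5294 0.1258 0.2577] jaw yaw -18.17 z [-0.002 -0.001 -1.   ] F [ 0.4  0.9 -1.2] w 0.0347 j [ 0.23  0.32  0.17  1.41 -0.    2.12]
```

View pics/w4.png

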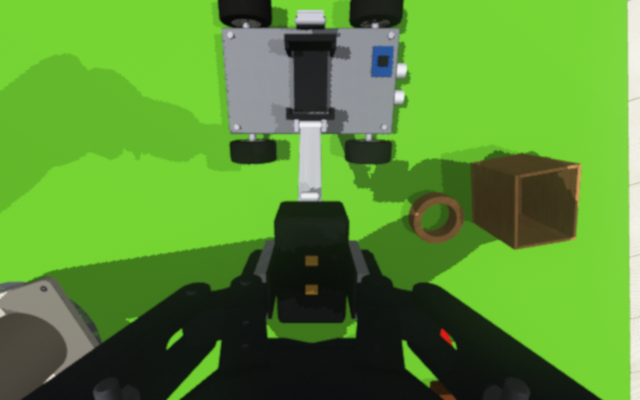

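Rover deck corners are at about (222,28), (398,28), (393,133) and (230,133), with the bay between (288,35) and (332,118). I'll take one enlarged crop to measure it.

Run:
```python
import cv2
im=cv2.imread("pics/w4_raw.png")[0:150,212:412]
cv2.imwrite("pics/w4c.png",cv2.convertScaleAbs(cv2.resize(im,None,fx=4,fy=4,interpolation=cv2.INTER_CUBIC),alpha=1.6,beta=25))
```

```text
(no output)
```

View pics/w4c.png

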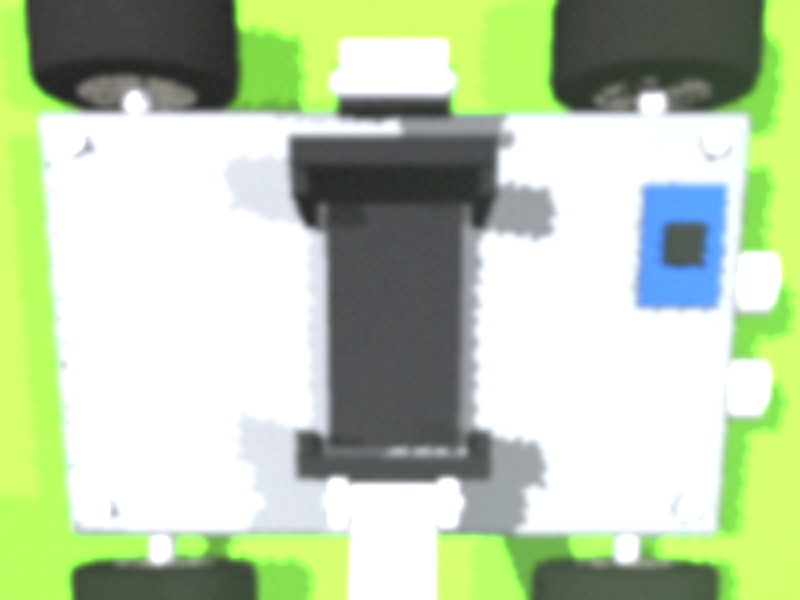

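Run:
```python
from h import *
import pickle
M=pickle.load(open("pics/w4.pkl","rb"))
f=lambda c,z:np.array([ray("wrist",(u+.5)/4-.5+212,(v+.5)/4-.5,z,M)[:2] for u,v in c])
d=f([(40,117),(748,117),(715,530),(72,530)],.05)
L=lambda q:np.round([np.linalg.norm(q[i]-q[(i+1)%4])*1e3 for i in range(4)],1)
a=lambda v:round(np.degrees(np.arctan2(v[1],v[0])),2)
print("deck",d.mean(0),L(d),"xaxis",a(d[1]-d[0]),a(d[2]-d[3]),"y",a(d[0]+d[1]-d[2]-d[3])-90)
b=f([(290,137),(497,137),(490,478),(297,478)],.093)
print("bay",b.mean(0),L(b),"x",a(b[1]-b[0]),a(b[2]-b[3]),"y",a(b[0]+b[1]-b[2]-b[3])-90)
fl=f([(326,203),(466,203)],.062);print("floor far",fl.mean(0),L(np.vstack([fl,fl]))[0],a(fl[1]-fl[0]))
t=np.radians(-18);ex=np.array([np.cos(t),np.sin(t)]);ey=np.array([-ex[1],ex[0]])
print("c from far floor edge",fl.mean(0)-.0325*ey, "bay in deck frame",(b.mean(0)-d.mean(0))@ex,(b.mean(0)-d.mean(0))@ey)
h=f([(394,503)],.097)[0];print("hinge->bay",h+.044*ey)
# held pack contacts
im=cv2.imread("pics/w4_raw.png");hsv=cv2.cvtColor(im,cv2.COLOR_BGR2HSV)
m=((hsv[...,0]>10)&(hsv[...,0]<28)&(hsv[...,1]>90)&(hsv[...,2]>60)).astype(np.uint8);m[:,:290]=0;m[:,335:]=0;m[:245]=0;m[300:]=0
n,l,s,c=cv2.connectedComponentsWithStats(m)
k=[i for i in range(1,n) if s[i,4]>20]
q=np.array([ray("wrist",*c[i],.2577-.0194+.03,M) for i in k]);print(c[k],q.mean(0),np.linalg.norm(q[-1]-q[0]),a(q[0]-q[-1]))
```

```text
deck [0.56245266 0.2297667 ] [187.4 106.3 187.5 106.4] xaxis -18.27 -18.24 y -18.379999999999995
bay [0.56262684 0.22964648] [48.1 76.1 48.6 76.1] x -18.26 -18.24 y -18.310000000000002
floor far [0.57262695 0.25832447] 36.5 -18.26
c from far floor edge [0.5625839  0.22741513] bay in deck frame 0.00020280949464838535 -6.051060869641669e-05
hinge->bay [0.56253665 0.22965363]
[[311.         260.5       ]
 [311.24793388 289.56198347]] [0.52955663 0.12491771 0.2683    ] 0.016167990675789612 72.19
```

```bash
python3 -m jog '[[[0.01,0.03,0,0,0,0,255],[0.02,0.065,0,0,0,0,255],[0.033,0.1045,0,0,0,0,255],[0.033,0.1045,-0.02,0,0,0,255],[0.033,0.1045,-0.05,0,0,0,255],[0.033,0.1045,-0.08,0,0,0,255],[0.033,0.1045,-0.11,0,0,0,255],[0.033,0.1045,-0.125,0,0,0,255],[0.033,0.1045,-0.125,0,0,0,255],[0.033,0.1045,-0.125,0,0,0,255]]]'
python3 -m jog '[[[0,0,0,0,0,0,255],[0,0,0,0,0,0,255],[0,0,0,0,0,0,255],[0,0,0,0,0,0,255]]]'
python3 -c "
from h import *;st()"
```

```text
clock: 12.05
eef_pos: [0.5624, 0.2295, 0.1329]
tool_rot: [0.81, 0.586, -0.001, -0.0]
ft_force: [-0.2, 0.2, -0.5]
grip_width: 0.0347
clock: 12.38
eef_pos: [0.5639, 0.2311, 0.1349]
tool_rot: [0.81, 0.587, 0.001, 0.0]
ft_force: [0.3, 0.9, -1.0]
grip_width: 0.0349
t12.38 tcp [0.5639 0.2311 0.1349] jaw yaw -18.18 z [ 0.003  0.001 -1.   ] F [ 0.3  0.9 -1. ] w 0.0349 j [ 0.39  0.51  0.13  1.19 -0.    2.28]
```

```bash
python3 -m jog '[[[0,0,-0.01,0,0,0,255],[0,0,-0.02,0,0,0,255],[0,0,-0.025,0,0,0,255],[0,0,-0.03,0,0,0,255],[0,0,-0.034,0,0,0,255],[0,0,-0.034,0,0,0,255]]]'
python3 -c "
from h import *;st();snap('wrist','w5',(210,120,410,270),4)"
```

```text
clock: 12.88
eef_pos: [0.5622, 0.2305, 0.0977]
tool_rot: [0.81, 0.587, -0.001, -0.0]
ft_force: [-0.9, -0.4, -2.1]
grip_width: 0.0348
t12.88 tcp [0.5622 0.2305 0.0977] jaw yaw -18.17 z [-0.003 -0.001 -1.   ] F [-0.9 -0.4 -2.1] w 0.0348 j [ 0.39  0.54  0.08  1.11 -0.    2.28]
```

View pics/w5.png

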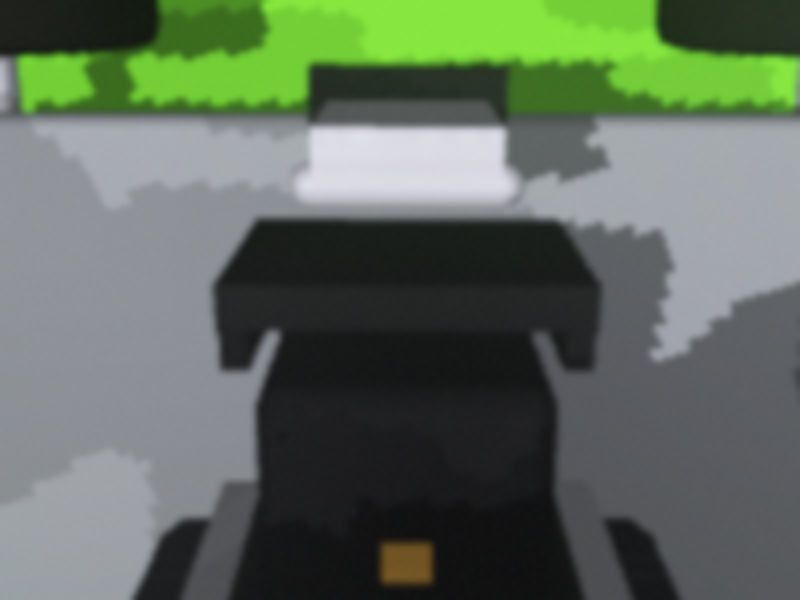

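The pack sits centred between the wall returns: pack at 257–555, wall at 215–600. There is no contact force, so I'm lowering on to the floor.

```bash
python3 -m jog '[[[0,0,-0.005,0,0,0,255],[0,0,-0.009,0,0,0,255],[0,0,-0.012,0,0,0,255],[0,0,-0.014,0,0,0,255],[0,0,-0.016,0,0,0,255],[0,0,-0.016,0,0,0,255],[0,0,-0.016,0,0,0,255]]]'
python3 -m jog '[[[0,0,-0.001,0,0,0,255],[0,0,-0.001,0,0,0,255],[0,0,-0.001,0,0,0,255]]]'
python3 -c "
from h import *;st()"
```

```text
clock: 13.52
eef_pos: [0.5631, 0.2308, 0.0832]
tool_rot: [0.81, 0.587, -0.0, -0.0]
ft_force: [-0.0, -0.1, -1.4]
grip_width: 0.0345
clock: 13.77
eef_pos: [0.5632, 0.2308, 0.0824]
tool_rot: [0.81, 0.587, 0.0, 0.0]
ft_force: [0.3, 0.6, -0.5]
grip_width: 0.0348
t13.77 tcp [0.5632 0.2308 0.0824] jaw yaw -18.17 z [ 0.  0. -1.] F [ 0.3  0.6 -0.5] w 0.0348 j [ 0.39  0.56  0.06  1.07 -0.    2.28]
```

```bash
python3 -m jog '[[[0,0,-0.001,0,0,0,255],[0,0,-0.001,0,0,0,255],[0,0,-0.001,0,0,0,255]]]'
python3 -m jog '[[[0,0,-0.001,0,0,0,255],[0,0,-0.001,0,0,0,255],[0,0,-0.001,0,0,0,255]]]'
```

```text
clock: 14.02
eef_pos: [0.5633, 0.2309, 0.0815]
tool_rot: [0.81, 0.587, 0.0, 0.0]
ft_force: [0.0, -0.6, -0.7]
grip_width: 0.0345
clock: 14.27
eef_pos: [0.5633, 0.2309, 0.0815]
tool_rot: [0.81, 0.587, 0.001, 0.0]
ft_force: [-2.5, -1.3, 5.7]
grip_width: 0.0348
```

```bash
python3 -m jog '[[[0,0,0,0,0,0,0],[0,0,0,0,0,0,0],[0,0,0,0,0,0,0],[0,0,0,0,0,0,0],[0,0,0,0,0,0,0],[0,0,0,0,0,0,0],[0,0,0,0,0,0,0],[0,0,0,0,0,0,0]]]'
python3 -m jog '[[[0,0,0.02,0,0,0,0],[0,0,0.05,0,0,0,0],[0,0,0.09,0,0,0,0],[0,0,0.13,0,0,0,0],[0,0,0.17,0,0,0,0],[0,0,0.18,0,0,0,255],[0,0,0.18,0,0,0,255],[0,0,0.18,0,0,0,255],[0,0,0.18,0,0,0,255]]]'
cat >> h.py <<'E'
t_=np.radians(-18.25);EX=np.array([np.cos(t_),np.sin(t_),0]);EY=np.array([-EX[1],EX[0],0]);BAY=np.array([.5625,.2292,.062])
def B(x,y,z): return BAY+x*EX+y*EY+np.array([0,0,z])
def toB(p): d=np.array(p)-BAY; return np.array([d@EX,d@EY,d[2]])
E
python3 - <<'E'
from h import *
import pickle
st();snap('wrist','w6');snap('top','t6')
M=pickle.load(open("pics/w4.pkl","rb"))
for a in(2.1,2.2,2.3,2.4,2.5,2.6):
    p=B(0,-.044+.114*np.cos(a),.035+.114*np.sin(a))
    q=proj("top",p);print(a,"w4",proj("wrist",p,M),"top c2",(q-[165,162])*6)
im=np.hstack([cv2.resize(cv2.imread("pics/w6_raw.png")[150:350,210:410],None,fx=2,fy=2),cv2.resize(cv2.imread("pics/t6_raw.png")[160:260,165:265],None,fx=4,fy=4)]);cv2.imwrite("pics/m6.png",im)
E
```

```text
clock: 14.93
eef_pos: [0.5631, 0.2308, 0.0802]
tool_rot: [0.81, 0.587, -0.0, 0.0]
ft_force: [0.1, 0.0, 0.1]
grip_width: 0.0852
clock: 15.68
eef_pos: [0.5623, 0.2305, 0.2585]
tool_rot: [0.81, 0.587, -0.001, -0.0]
ft_force: [-0.2, 0.7, 0.2]
grip_width: 0.0391
t15.68 tcp [0.5623 0.2305 0.2585] jaw yaw -18.17 z [-0.003 -0.001 -1.   ] F [-0.2  0.7  0.2] w 0.0391 j [ 0.39  0.46  0.37  1.48 -0.    2.28]
2.1 w4 [309.40677903 212.20554106] top c2 [463.65600058 335.94976707]
2.2 w4 [309.48812973 221.44700224] top c2 [490.09415299 345.95154449]
2.3 w4 [309.56992161 228.73971374] top c2 [514.97800939 355.47839108]
2.4 w4 [309.65066913 234.18841765] top c2 [538.02433757 364.41933867]
2.5 w4 [309.72920837 237.92993606] top c2 [558.9897744  372.67697955]
2.6 w4 [309.80466905 240.1183011 ] top c2 [577.67304727 380.16852491]
```

View pics/m6.png

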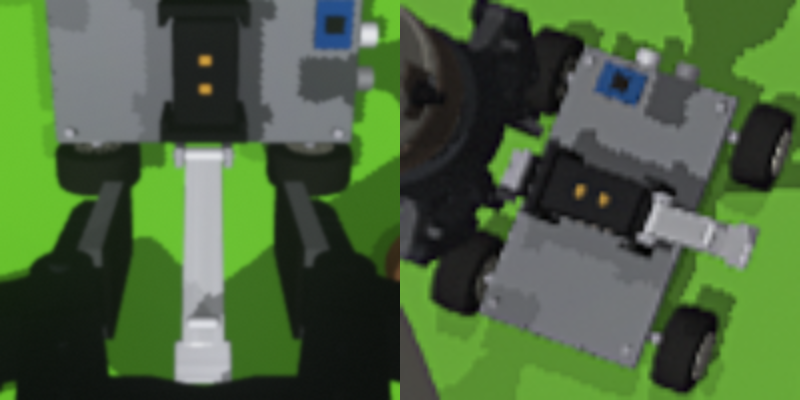

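The pack lies in the bay and the strap leans back at about 2.33 rad. Next I go behind the strap with the fingers shut.

```bash
python3 -m jog '[[[-0.012,-0.035,0,0,0,0,255],[-0.023,-0.07,0,0,0,0,255],[-0.035,-0.105,0,0,0,0,255],[-0.046,-0.14,0,0,0,0,255],[-0.058,-0.1757,0,0,0,0,255],[-0.058,-0.1757,-0.03,0,0,0,255],[-0.058,-0.1757,-0.06,0,0,0,255],[-0.058,-0.1757,-0.079,0,0,0,255],[-0.058,-0.1757,-0.079,0,0,0,255],[-0.058,-0.1757,-0.079,0,0,0,255]]]'
python3 - <<'E'
from h import *
import pickle
st();print(toB(bot.get_obs()["eef_pos"]))
M=pickle.load(open("pics/w6.pkl","rb"))
im=cv2.imread("pics/w6_raw.png");hsv=cv2.cvtColor(im,cv2.COLOR_BGR2HSV)
m=((hsv[...,0]>10)&(hsv[...,0]<28)&(hsv[...,1]>90)&(hsv[...,2]>60)).astype(np.uint8);m[:,:300]=0;m[:,325:]=0;m[:165]=0;m[205:]=0
n,l,s,c=cv2.connectedComponentsWithStats(m)
k=[i for i in range(1,n) if s[i,4]>8]
q=np.array([ray("wrist",*c[i],.092,M) for i in k]);print("pack in bay frame",toB(q.mean(0)),np.linalg.norm(q[-1]-q[0]),np.degrees(np.arctan2(*(q[0]-q[-1])[1::-1])))
E
```

```text
clock: 16.62
eef_pos: [0.5035, 0.0548, 0.1795]
tool_rot: [0.81, 0.586, -0.002, -0.001]
ft_force: [1.0, 0.2, 0.3]
grip_width: 0.0
t16.62 tcp [0.5035 0.0548 0.1795] jaw yaw -18.18 z [-0.005 -0.001 -1.   ] F [1.  0.2 0.3] w 0.0000 j [ 0.11  0.29 -0.09  1.2  -0.    2.  ]
[-0.00138921 -0.18404392  0.11752515]
pack in bay frame [0.00071616 0.00118803 0.03      ] 0.01585050783920981 71.71034807364792
```

```bash
python3 -m jog '[[[0.008,0.0247,0,0,0,0,255],[0.0163,0.0494,0,0,0,0,255],[0.0244,0.0741,0,0,0,0,255],[0.0326,0.0988,0,0,0,0,255],[0.0404,0.1225,0,0,0,0,255],[0.0404,0.1225,0,0,0,0,255]]]'
python3 -m jog '[[[0.0066,0.02,0,0,0,0,255],[0.0128,0.039,0,0,0,0,255],[0.0191,0.058,0,0,0,0,255],[0.0191,0.058,0,0,0,0,255],[0.0191,0.058,0,0,0,0,255]]]'
python3 -c "
from h import *;st();print(toB(bot.get_obs()['eef_pos']));snap('scene','s7',(310,90,430,190),5);snap('wrist','w7')"
```

```text
clock: 17.12
eef_pos: [0.5477, 0.1823, 0.1828]
tool_rot: [0.808, 0.589, 0.003, 0.0]
ft_force: [-0.3, 0.2, 0.3]
grip_width: 0.0001
clock: 17.53
eef_pos: [0.565, 0.2364, 0.1821]
tool_rot: [0.809, 0.587, 0.001, 0.0]
ft_force: [0.2, -0.2, -0.2]
grip_width: -0.0
t17.53 tcp [0.565  0.2364 0.1821] jaw yaw -18.08 z [ 0.001  0.    -1.   ] F [ 0.2 -0.2 -0.2] w -0.0000 j [ 0.4   0.49  0.22  1.3  -0.    2.28]
[0.00015631 0.00762719 0.12008356]
```

I've used all the picture views, so from here I go by forces and image code. Bringing the strap over and down to just above the catch.

```bash
python3 -m jog '[[[0.0047,0.0143,-0.01,0,0,0,255],[0.0078,0.0238,-0.023,0,0,0,255],[0.01,0.0304,-0.035,0,0,0,255],[0.0119,0.0361,-0.048,0,0,0,255],[0.0128,0.039,-0.057,0,0,0,255],[0.0128,0.039,-0.057,0,0,0,255],[0.0128,0.039,-0.057,0,0,0,255]]]'
python3 - <<'E'
from h import *
st();print(toB(bot.get_obs()['eef_pos']));snap('scene','s8');snap('wrist','w8')
def prof(n,cam,xs):
    M=bot.camera_model(cam);im=cv2.imread(f"pics/{n}_raw.png")
    for a in xs:
        v=[]
        for r in(.03,.05,.07,.085):
            p=B(0.004,-.044+r*np.cos(a)-.0025*np.sin(a)*-1,.035+r*np.sin(a)+.0025*np.cos(a));u=proj(cam,p,M);u=np.round(u).astype(int)
            v.append(im[u[1],u[0]].tolist() if 0<=u[0]<640 and 0<=u[1]<400 else None)
        print(n,a,v)
prof("s7","scene",(2.35,.9,.8,.2)); prof("s8","scene",(2.35,.9,.3,.2,.15,0))
E
```

```text
clock: 18.22
eef_pos: [0.5766, 0.2742, 0.1229]
tool_rot: [0.81, 0.587, -0.002, -0.0]
ft_force: [0.1, -0.4, 0.5]
grip_width: 0.0002
t18.22 tcp [0.5766 0.2742 0.1229] jaw yaw -18.17 z [-0.003 -0.001 -1.   ] F [ 0.1 -0.4  0.5] w 0.0002 j [ 0.44  0.58  0.22  1.21 -0.    2.33]
[-0.00072944  0.04709065  0.06087132]
s7 2.35 [[97, 94, 94], [108, 105, 106], [65, 156, 103], [65, 157, 104]]
s7 0.9 [[135, 134, 136], [90, 90, 89], [88, 89, 88], [71, 70, 72]]
s7 0.8 [[134, 133, 135], [91, 91, 90], [100, 99, 101], [74, 74, 74]]
s7 0.2 [[35, 31, 33], [107, 105, 105], [24, 30, 29], [63, 154, 99]]
s8 2.35 [[96, 95, 92], [108, 104, 104], [63, 156, 100], [64, 154, 100]]
s8 0.9 [[108, 106, 107], [56, 133, 87], [57, 135, 88], [58, 135, 88]]
s8 0.3 [[183, 182, 182], [179, 179, 181], [31, 30, 31], [66, 67, 66]]
s8 0.2 [[183, 181, 181], [183, 183, 183], [180, 178, 180], [63, 64, 63]]
s8 0.15 [[183, 181, 181], [180, 179, 181], [183, 182, 184], [71, 73, 73]]
s8 0 [[187, 187, 189], [185, 184, 185], [180, 181, 183], [116, 115, 117]]
```

The strap followed to about 0.15 rad. Pressing the tab.

```bash
python3 -m jog '[[[0,0,-0.003,0,0,0,255],[0,0,-0.006,0,0,0,255],[0,0,-0.006,0,0,0,255]]]' | grep -E 'pos|force'
python3 -m jog '[[[0,0,-0.001,0,0,0,255],[0,0,-0.002,0,0,0,255],[0,0,-0.002,0,0,0,255]]]'| grep -E 'pos|force'
python3 -m jog '[[[0,0,-0.001,0,0,0,255],[0,0,-0.002,0,0,0,255],[0,0,-0.002,0,0,0,255]]]'| grep -E 'pos|force'
python3 -m jog '[[[0,0,-0.001,0,0,0,255],[0,0,-0.002,0,0,0,255],[0,0,-0.002,0,0,0,255]]]'| grep -E 'pos|force'
python3 -m jog '[[[0,0,-0.001,0,0,0,255],[0,0,-0.002,0,0,0,255],[0,0,-0.002,0,0,0,255]]]'| grep -E 'pos|force'
python3 -m jog '[[[0,0,-0.001,0,0,0,255],[0,0,-0.002,0,0,0,255],[0,0,-0.002,0,0,0,255]]]'| grep -E 'pos|force'
```

```text
eef_pos: [0.5773, 0.2743, 0.1182]
ft_force: [-0.0, 0.1, -0.2]
eef_pos: [0.5775, 0.2746, 0.1168]
ft_force: [-0.1, -0.7, 2.0]
eef_pos: [0.5775, 0.2748, 0.1142]
ft_force: [0.4, 0.3, 1.6]
eef_pos: [0.5774, 0.2748, 0.1118]
ft_force: [0.2, 0.7, 1.6]
eef_pos: [0.5771, 0.2743, 0.1096]
ft_force: [0.8, 0.4, 0.2]
eef_pos: [0.5772, 0.2744, 0.1078]
ft_force: [0.0, -0.5, 1.3]
```

```bash
python3 -m jog '[[[0,0,-0.001,0,0,0,255],[0,0,-0.001,0,0,0,255],[0,0,-0.001,0,0,0,255]]]'| grep -E 'pos|force'
python3 -m jog '[[[0,0,-0.001,0,0,0,255],[0,0,-0.001,0,0,0,255],[0,0,-0.001,0,0,0,255]]]'| grep -E 'pos|force'
python3 -m jog '[[[0,0,-0.001,0,0,0,255],[0,0,-0.001,0,0,0,255],[0,0,-0.001,0,0,0,255]]]'| grep -E 'pos|force'
```

```text
eef_pos: [0.5774, 0.2745, 0.1076]
ft_force: [-0.9, -0.5, 2.3]
eef_pos: [0.5775, 0.2745, 0.1074]
ft_force: [-2.4, -0.2, 6.4]
eef_pos: [0.5776, 0.2745, 0.1073]
ft_force: [-2.8, -1.7, 9.2]
```

```bash
python3 -m jog '[[[0,0,-0.001,0,0,0,255],[0,0,-0.002,0,0,0,255],[0,0,-0.002,0,0,0,255],[0,0,-0.002,0,0,0,255]]]'| grep -E 'pos|force'
python3 -m jog '[[[0,0,0.01,0,0,0,255],[0,0,0.04,0,0,0,255],[0,0,0.08,0,0,0,255],[0,0,0.12,0,0,0,255],[-0.03,-0.03,0.15,0,0,0,255],[-0.06,-0.07,0.15,0,0,0,255],[-0.08,-0.11,0.15,0,0,0,255],[-0.08,-0.15,0.15,0,0,0,255],[-0.08,-0.17,0.15,0,0,0,255],[-0.08,-0.17,0.15,0,0,0,255]]]'
python3 - <<'E'
from h import *
st();snap('scene','s9');snap('wrist','w9');snap('top','t9')
import pickle
# strap mask in each view; compare tip with predicted tip edge for angles
for n,c in(("s9","scene"),("w9","wrist"),("t9","top")):
    M=pickle.load(open(f"pics/{n}.pkl","rb"));im=cv2.imread(f"pics/{n}_raw.png").astype(int)
    br=((im.min(2)>125)&(im.max(2)-im.min(2)<20))
    res=[]
    for a in(0,.03,.06,.1,.15,.2):
        P=lambda x,r:B(x,-.044+r*np.cos(a)-.0025*np.sin(a),.035+r*np.sin(a)+.0025*np.cos(a))
        poly=np.array([proj(c,P(x,r),M) for x,r in[(-.01,.012),(.01,.012),(.01,.096),(.013,.096),(.013,.114),(-.013,.114),(-.013,.096),(-.01,.096)]])
        m=np.zeros((400,640),np.uint8);cv2.fillPoly(m,[np.round(poly).astype(np.int32)],1);m=m>0
        roi=cv2.dilate(m.astype(np.uint8),np.ones((7,7)))>0
        res.append((a,round((m&br).sum()/max(m.sum(),1),2),round((m&br).sum()/max((m|(br&roi)).sum(),1),2)))
    print(n,res)
E
```

```text
eef_pos: [0.5777, 0.2745, 0.107]
ft_force: [-6.0, -3.5, 16.7]
clock: 21.73
eef_pos: [0.4963, 0.0994, 0.254]
tool_rot: [0.812, 0.584, -0.001, 0.001]
ft_force: [-0.3, 1.0, -0.7]
grip_width: -0.0002
t21.73 tcp [0.4963 0.0994 0.254 ] jaw yaw -18.53 z [ 0.    -0.002 -1.   ] F [-0.3  1.  -0.7] w -0.0002 j [ 0.2   0.25  0.05  1.38 -0.    2.09]
s9 [(0, np.float64(0.72), np.float64(0.63)), (0.03, np.float64(0.64), np.float64(0.53)), (0.06, np.float64(0.55), np.float64(0.45)), (0.1, np.float64(0.47), np.float64(0.35)), (0.15, np.float64(0.36), np.float64(0.25)), (0.2, np.float64(0.24), np.float64(0.16))]
w9 [(0, np.float64(0.95), np.float64(0.91)), (0.03, np.float64(0.93), np.float64(0.9)), (0.06, np.float64(0.93), np.float64(0.9)), (0.1, np.float64(0.93), np.float64(0.9)), (0.15, np.float64(0.93), np.float64(0.88)), (0.2, np.float64(0.91), np.float64(0.86))]
t9 [(0, np.float64(0.87), np.float64(0.46)), (0.03, np.float64(0.87), np.float64(0.46)), (0.06, np.float64(0.87), np.float64(0.46)), (0.1, np.float64(0.87), np.float64(0.48)), (0.15, np.float64(0.88), np.float64(0.48)), (0.2, np.float64(0.88), np.float64(0.48))]
```

Run:
```python
from h import *
a=cv2.imread("pics/top0.png");b=cv2.imread("pics/t9_raw.png")
for n,(x0,y0,x1,y1) in dict(slim=(371,215,384,242),tape=(288,160,317,187),carton=(280,116,320,155)).items():
    print(n,"shift px",cv2.phaseCorrelate(cv2.cvtColor(a[y0:y1,x0:x1],6).astype(np.float32),cv2.cvtColor(b[y0:y1,x0:x1],6).astype(np.float32)))
bot.job_done()
```

```text
slim shift px ((0.4639890749660003, 0.46390695516705804), 0.9925565251597652)
tape shift px ((-0.24565983008967152, 0.5359136351897753), 0.5034412295730025)
carton shift px ((-0.11276758247687013, -0.1897626242350441), 0.669557903110981)
the job is handed in; nothing more can be done
```

The thick pack is in the rover's bay under the closed strap. I handed the job in at about 22 s of the 70 s allowed; no verdict was reported. I lifted the pack by its ends, set it on the table and let go. I then took it by its long sides, lowered it to contact with the bay floor and released it, and swung the strap over and pressed the tab.

**Pack:** after release, the wrist camera put it within about 1.2 mm of the bay centre each way. It was upright and within about 0.1° of the bay's axis. This was measured before the strap was closed and not again afterwards.

**Strap:** the tab stopped solid under 9 to 17 N at the height of a level, closed strap. After I backed off, the scene view matched angle 0 best of the angles I tried (0 to 0.2 rad). The wrist and top views could not tell the angles apart.

**Catch:** I never saw the stated 9 N peak; the highest reading on the way through was about 2 N. That the catch snapped home is inferred from the final height and the solid stop.

**Bystanders:** comparing the start and end top pictures, slim pack, tape and carton shifted by about 0.7 pixel (under 2 mm) or less.

The 12-picture limit cut off one view, of the strap partway over, so the strap closing was followed by forces and image code only.

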